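Close the tall canister with its double lid, then take off the outer lid and hold it

TASK

The tall steel canister has a double lid: by the inner lid's birch knob, carry both nested lids together to the taller of the two canisters and lower them gently until the inner lid is seated on its rim, without letting them drop. Let go of the knob, then grip the outer lid by its collar and lift it straight up alone, leaving the inner lid seated and undisturbed, so that I can wipe the outer lid underneath. Finish still holding the outer lid level and still over the canister, a good 12 cm above where it rested, and leave the other things and the canister where they stand.

Things in the scene. Friction and masses are not known exactly. Their poses are not given: they have to be found in the camera images.
- tall_canister: the taller of two open, empty steel canisters: 94 mm outside diameter, 89 mm inside, 120 mm tall, 0.45 kg, standing loose and upright; origin at the centre of its underside, z up. The rim is 120 mm above the origin
- inner_lid: the inner lid: steel plug, birch knob; origin at its underside's centre, z up. Heights above it: plug 84 mm across 0-14 mm (lowest 6 mm taper to 74), flange 104 across 14-18 mm, straight round knob 20 across 18-76 mm. Plug fits the canister with 2.5 mm play a side; seated, the flange is on the rim, origin 106 mm above the canister's. Starts standing on the work surface, outer lid over it; 0.17 kg +-20%
- inner_knob (a point): a point on the axis of the inner lid's knob, 61 mm above the lid's underside, 15 mm below the knob's top, in the middle of the 30 mm of knob that stands out above the outer lid's collar. z up. Gripping the knob here lifts both lids, as the outer lid rests on the inner lid's flange
- outer_lid: the outer lid: loose steel disc 114 mm across, 4 mm thick, a 3.5 mm skirt below its edge and an upright open collar in the middle; origin at the centre of the disc's underside, z up. Nested, its origin is 18 mm above the inner lid's and the inner knob passes up through the collar with 3.5 mm play a side (skirt to flange 2.5 mm). 0.15 kg +-20%
- outer_collar (a point): centre of the outer lid's collar, on its axis, 16 mm above the underside of the disc. z up. The collar is a tube 38 mm outside, 27 mm inside, from 4 to 28 mm above the disc's underside, to be gripped across its outside; while nested the inner knob stands 30 mm above the collar's top, between the fingers
- short_canister: an open, empty steel canister of the same 94 mm diameter but only 75 mm tall; origin at its underside. Not to be used; leave alone
- bowls: a stack of three nested stainless mixing bowls, 220 mm across, 112 mm tall; origin at its underside. Bystander
- jug: a glass measuring jug, 90 mm across, 110 mm tall, with a handle to its own +y; origin at its underside. Bystander
- egg_cup: a small white ceramic egg cup, 48 mm across, 55 mm tall; origin at its underside. Bystander
- scraper: a green plastic dough scraper lying flat, 60 x 92 x 8 mm; origin at its underside. Bystander
- rolling_pin: a birch rolling pin lying along its own y, 52 mm thick, 300 mm long with its handles; origin at its underside. Bystander
- salt_jar: a small glass jar with a birch cap, 42 mm across, 60 mm tall; origin at its underside. Bystander
There are look-alikes about, which are no part of the job. What is shaped like the outer_lid but purple is not meant. Leave any turquoise look-alike of the inner_lid alone.

How it is judged:
By the outcome, as a careful person would: the job done as asked, in the order asked, and still so for the second after the job is handed in, while the arm keeps its last pose, push and grip.
It also fails if it takes over 51 s, if anything falls off the work surface, if the arm or the gripper's body presses on something with over 40 N, if the wrist force passes 120 N, or if a joint passes its speed limit or range.

ROBOT

A 6-joint arm with a two-finger parallel gripper is mounted at the origin on the work surface. World frame = base frame: x ahead of the robot, y to its left, z up, the work surface at z = 0. Lengths are in m, angles in rad, forces in N, time in s.
With the tool pointing down it reaches from about 0.4 to 0.825 m from the base axis. Payload 7 kg.
Tool frame: the origin (TCP) lies at the very end of the fingers, on their centre line; the grasp point (between the pads) lies 19 mm behind it; z points along the fingers, y is the line along which they close (so a half turn about z gives the same grasp; the last joint's range is limited). The gripper opens to 88 mm and grips with 3 to 60 N. Pads are 19 mm wide; open, the fingers measure 130 mm over their backs; the gripper's body (78 mm by 193 mm) begins 47 mm behind the grasp point.
Start: joints at [-0.845, 0.359, 0.012, 0, -1.224, -0.288], TCP at [0.286, -0.611, 0.187] pointing down, gripper open.
Joint ranges: [-3.07, 3.07], [-1.43, 2.12], [-1.02, 1.25], [-3.03, 1.67], [-3.05, -0], [-3.03, 3.03]. Speed limits (rad/s): [2.39, 2.39, 3.01, 3.14, 3.14, 3.14].

INTERFACE

Orientations are given as [roll, pitch, yaw] about the fixed x, y, z axes, in that order (R = Rz(yaw) Ry(pitch) Rx(roll)).
In Python, from station import arm gives the robot as it stands.
- The arm moves only by the tool step_arm, never from a script. Its argument "rows" is a list of rows, each a list of 5 numbers: the shift along the world's x, y, z in m, then the turn about the world's z in rad, then the finger opening in m, from 0 to 0.0876. In form: [[x, y, z, spin, gripper], ...]. A call has 1 to 20 rows; each row is the pose to reach, as a shift and turn from the pose commanded when the call began; what a row does not reach only later rows make up. A row lasts 1/10 s, in which the tool goes at most 50 mm and 8.59 degrees, less where a joint would pass 70% of its speed; a pose out of reach is approached as far as the arm can. A call with a gripper value outside its range is refused whole. The fingers move at their own pace and stop on an object; "newtons" is the grip in N (left out, the last holds). Time passes only in rows, so rows that repeat a pose let the fingers close. It gives the time, the measured TCP pose, the force, the opening and the grip force at its end, in the units of the state.
- arm.get_state(): the state, without advancing time (a new reading comes with each control period).
- arm.grab_frame(name): name is "scene" or "top"; returns a dict with "color" (400x640x3 uint8, blue, green, red), "vfov" (degrees; the focal length in pixels is half the picture's height over the tangent of half this angle, whatever the lens; pixels are square), "cx", "cy" (the principal point, pixels), "k1" (the pictures are not rectified: a ray, as slopes to the right and down, at radius r is drawn at 1 + k1 r^2 times it, then the intrinsics apply), "rvec" (rotation vector, rad) and "tvec" (3), from world to camera coordinates, as OpenCV has them. Camera axes: x right, y down, z forward; pixel columns grow to the right and rows downward; lengths in m; the calibration is good to about 2 mm. A picture is of the moment at which its call begins. There is no depth.
- arm.job_done(): hands the job in; it is judged then, once.
The state is a dict: "t": time; "q": joint angles; "qd": joint speeds; "joint_efforts": joint torques, N m; "eef_pos": TCP position; "ee_rot": TCP orientation; "force": force on the tool from outside, world axes, zero at the start; "moment": the same for the moment, N m; "width": finger opening in m; "gripper_force": force on a finger pad.
Only numpy, scipy, OpenCV 4.12 (cv2) and the standard library are available. Lean on these libraries where they do the work, as an engineer would, in place of code of your own. Each camera call takes 0.05 s, during which the arm holds its last target. There are 200 camera calls.

## Working session

There is one attempt and no reset: what is moved stays moved. The work goes in short steps, Python scripts to look and compute and a tool call to move; the robot and the scene stay as the last step left them, time stands still between calls to the robot, and variables do not carry over. Pictures are saved under pics/ and viewed, at most 13 in all, crops included, and the job is handed in when it is done.

Besides the shell and the picture viewer there is one more tool, called after ">>>" as name(argument=value, ...), one argument or row to a line, values as JSON. step_arm: Moves the arm, as the interface text tells. Its arguments: {"type":"object","properties":{"rows":{"type":"array"},"newtons":{"type":"number"}},"required":["rows"]}

```bash
mkdir -p pics; cat > h.py <<'E'
import numpy as np,cv2
from station import arm
def grab(n):
    f=arm.grab_frame(n);np.save(f'/tmp/{n}.npy',f,allow_pickle=True);return f
def load(n): return np.load(f'/tmp/{n}.npy',allow_pickle=True).item()
def cam(f):
    fl=200/np.tan(np.radians(f['vfov'])/2)
    R=cv2.Rodrigues(np.array(f['rvec'],float))[0];return fl,R,np.array(f['tvec'],float).ravel()
def w2p(f,P):
    fl,R,t=cam(f);c=np.atleast_2d(P)@R.T+t;s=c[:,:2]/c[:,2:]
    s=s*(1+f['k1']*(s**2).sum(1,keepdims=True));return s*fl+[f['cx'],f['cy']]
def p2w(f,uv,z):
    fl,R,t=cam(f);d=(np.atleast_2d(uv)-[f['cx'],f['cy']])/fl;s=d.copy()
    for _ in range(30): s=d/(1+f['k1']*(s**2).sum(1,keepdims=True))
    r=np.c_[s,np.ones(len(s))]@R;C=-R.T@t
    return C+r*((z-C[2])/r[:,2])[:,None]
E
python3 - <<'E'
from h import *
for n in('scene','top'):
    f=grab(n);cv2.imwrite(f'pics/{n}0.png',f['color']);fl,R,t=cam(f);print(n,f['vfov'],f['k1'],-R.T@t)
s=arm.get_state();print(s['t'],s['eef_pos'],s['ee_rot'],s['force'],s['width'])
E
```

```text
scene 49.17919660641694 -0.00041720366306616556 [1.15961044 0.64132074 0.65505947]
top 54.50026023601104 0.028478012147200322 [0.37615048 0.08120295 1.07014055]
0.1 [ 0.28591412 -0.61091618  0.18631307] [ 3.14008510e+00 -1.72723167e-04 -2.70387326e+00] [-0.41958975  0.41214384 -0.42894519] 0.08769704671787312
```

View pics/scene0.png

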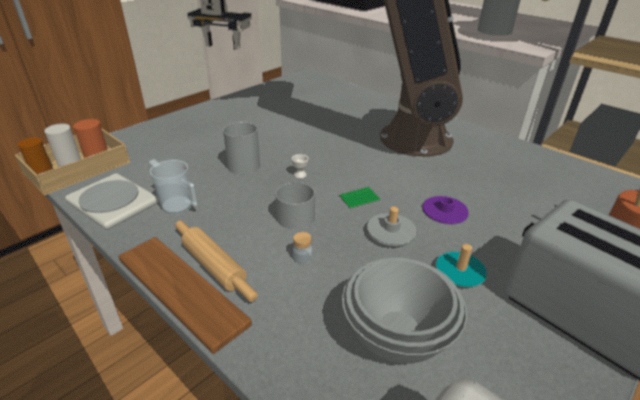

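View pics/top0.png

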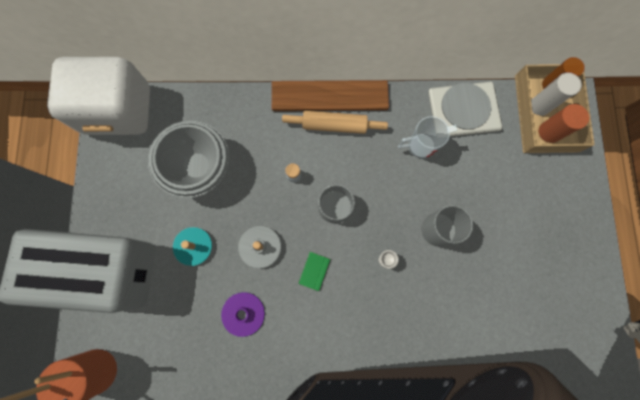

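Scene picture: the grey nested lids with birch knob are at (392,226). Top picture: they are at (259,246).
- **Lid look-alikes:** turquoise inner lid at top (192,246) and purple outer lid at top (243,314). Both are rejected.
- **Canister candidates:** tall at top (447,227) / scene (242,148), and short at top (336,204) / scene (296,205). I choose the tall one.

Next is a close crop to check the choice and refine the positions.

```bash
python3 - <<'E'
from h import *
T=load('top');S=load('scene')
def crop(f,c,w=50):
    x,y=c;return cv2.resize(f['color'][y-w:y+w,x-w:x+w],(300,300),interpolation=cv2.INTER_CUBIC)
m=np.vstack([np.hstack([crop(T,(259,246)),crop(T,(447,227))]),np.hstack([crop(S,(392,226)),crop(S,(242,148))])])
cv2.imwrite('pics/c1.png',m)
print(p2w(T,[[259,247]],.022),p2w(T,[[456,225]],.12),p2w(S,[[242,131]],.12),p2w(S,[[392,230]],.022),p2w(S,[[393,208]],.076),p2w(T,[[257,244]],.076))
E
```

```text
[[0.45733895 0.22937017 0.022     ]] [[ 0.49844791 -0.26847244  0.12      ]] [[ 0.5084301  -0.24559829  0.12      ]] [[0.46782501 0.23559191 0.022     ]] [[0.46062455 0.22588674 0.076     ]] [[0.46084695 0.22695057 0.076     ]]
```

View pics/c1.png

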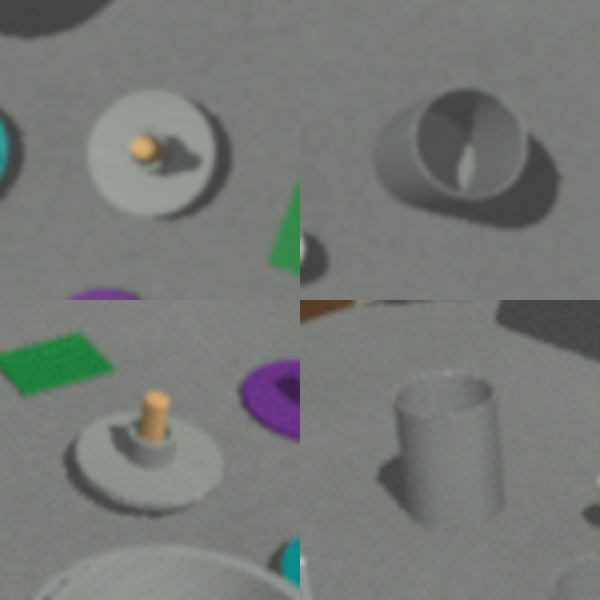

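The crop shows the grey lids with the birch knob (top 259,247) and the empty tall canister, its rim centred near top (453,225). The choice holds. I'll fit the circle extents to get positions.

```bash
python3 - <<'E'
from h import *
from scipy.optimize import least_squares as LS
T=load('top');S=load('scene');a=np.linspace(0,6.283,90)
def bb(f,x,y,z,r):
    p=w2p(f,np.c_[x+r*np.cos(a),y+r*np.sin(a),0*a+z]);return np.r_[p.min(0),p.max(0)]
def cv(o,b): # crop bbox->pixels
    return (np.array(b)+.5)/3-.5+np.array([o[0],o[1]]*2)-50
def fit(f,o,b,z,r,g):
    m=cv(o,b);s=LS(lambda p:bb(f,*p,z,r)-m,g);return s.x.round(4),s.fun.round(2)
print('disc T',fit(T,(259,246),[88,90,216,217],.022,.057,[.46,.23]))
print('disc S',fit(S,(392,226),[75,111,223,210],.022,.057,[.46,.23]))
print('knob S',fit(S,(392,226),[142,91,169,112],.076,.01,[.46,.23]))
print('knob T',fit(T,(259,246),[131,135,158,162],.076,.01,[.46,.23]))
print('can T',fit(T,(447,227),[111,88,228,200],.12,.047,[.5,-.26]))
print('can S',fit(S,(242,148),[95,71,196,119],.12,.047,[.5,-.26]))
print('short',p2w(T,[[337,203]],.075),'egg',p2w(T,[[389,260]],.055),'scr',p2w(T,[[315,271]],0),'salt',p2w(T,[[293,171]],.06),'jug',p2w(T,[[425,140]],.1),'teal',p2w(T,[[188,244]],.07),'pur',p2w(T,[[243,314]],.02),'bowl',p2w(T,[[188,157]],.11))
E
```

```text
disc T (array([0.4584, 0.2284]), array([ 0.06, -0.13, -0.06,  0.12]))
disc S (array([0.4647, 0.2311]), array([-0.22,  1.03,  0.22, -0.88]))
knob S (array([0.4645, 0.23  ]), array([-0.  ,  0.86,  0.  , -0.84]))
knob T (array([0.4579, 0.2273]), array([ 0.57,  0.57, -0.57, -0.56]))
can T (array([ 0.4998, -0.2616]), array([ 0.29, -0.28, -0.29,  0.28]))
can S (array([ 0.5044, -0.2582]), array([-0.5 ,  0.37,  0.5 , -0.39]))
short [[0.56529744 0.02041127 0.075     ]] egg [[ 0.4173998  -0.11220869  0.055     ]] scr [[0.39230603 0.07963866 0.        ]] salt [[0.65696041 0.13591707 0.06      ]] jug [[ 0.7260021  -0.21207465  0.1       ]] teal [[0.46362063 0.40375746 0.07      ]] pur [[0.28430979 0.26826412 0.02      ]] bowl [[0.68257044 0.40157622 0.11      ]]
```

>>> step_arm(
  rows=[
    [0.1,0.2,0.03,0,0.0876],
    [0.2,0.4,0.03,0,0.0876],
    [0.2,0.4,0.03,0,0.0876],
    [0.2,0.4,0.03,0,0.0876],
    [0.2,0.4,0.03,0,0.0876],
    [0.2,0.4,0.03,0,0.0876],
    [0.2,0.4,0.03,0,0.0876],
    [0.2,0.4,0.03,0,0.0876],
    [0.2,0.4,0.03,0,0.0876],
    [0.2,0.6,0.03,0,0.0876],
    [0.175,0.84,0.0,0,0.0876],
    [0.175,0.84,0.0,0,0.0876],
    [0.175,0.84,0.0,0,0.0876],
    [0.175,0.84,0.0,0,0.0876],
    [0.175,0.84,0.0,0,0.0876],
    [0.175,0.84,0.0,0,0.0876],
    [0.175,0.84,0.0,0,0.0876],
    [0.175,0.84,-0.06,0,0.0876],
    [0.175,0.84,-0.06,0,0.0876],
    [0.175,0.84,-0.06,0,0.0876],
  ],
  newtons=35,
)

```text
t: 2.1
eef_pos: [0.4589, 0.2289, 0.1236]
ee_rot: [-3.14, -0.006, -2.702]
force: [-0.2, -0.6, -0.5]
width: 0.0876
gripper_force: 0.0
```

```bash
python3 - <<'E'
from h import *
for n in('scene','top'): grab(n)
T=load('top');S=load('scene');s=arm.get_state();p=np.array(s['eef_pos']);print(s['q'],p)
y=np.array([-.42,.906,0]);P=np.array([p,p+.044*y,p-.044*y])
for f in(T,S): print(w2p(f,P).round(1).tolist())
def crop(f,c,w=60):
    x,y=c;return cv2.resize(f['color'][y-w:y+w,x-w:x+w],(400,400),interpolation=cv2.INTER_CUBIC)
cv2.imwrite('pics/c2.png',np.hstack([crop(T,(259,246)),crop(S,(392,206))]))
E
```

```text
[ 8.42515286e-01  1.45656308e-01 -4.23119039e-01  3.64947440e-04
 -1.00366410e+00 -1.97471151e+00] [0.46091204 0.22845856 0.12695289]
[[253.3, 242.2], [236.6, 250.1], [269.9, 234.4]]
[[396.5, 189.7], [416.8, 193.5], [376.7, 186.0]]
```

View pics/c2.png

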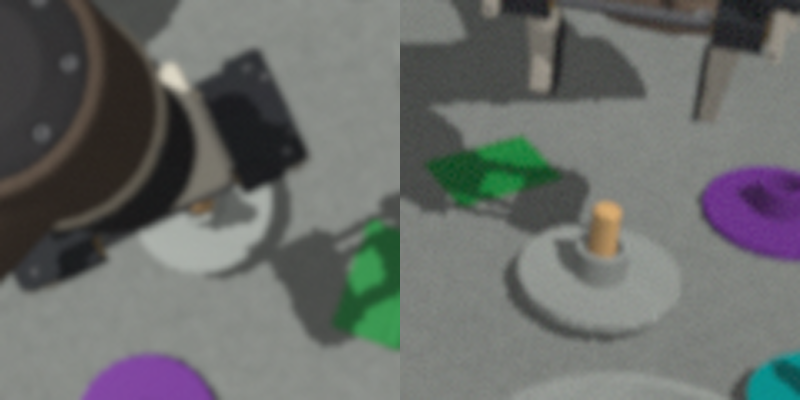

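The top view shows the gripper body over the lids. In the scene view the fingertips are at about (374,174) and (424,182), roughly 12 px higher than the TCP predicts. I'll overlay the tool model to see which direction is off.

```bash
python3 - <<'E'
from h import *
from scipy.spatial.transform import Rotation as Ro
for n in('scene','top'): grab(n)
T=load('top');S=load('scene');s=arm.get_state();p=np.array(s['eef_pos']);print(s['t'],p,s['ee_rot'],s['q'])
R=Ro.from_euler('xyz',s['ee_rot']).as_matrix()
def L(*v): return p+R@np.array(v)
out=[]
for f,c in((T,(250,240)),(S,(392,180))):
    im=cv2.resize(f['color'],None,fx=5,fy=5,interpolation=cv2.INTER_CUBIC)
    q=lambda P:tuple(int(v) for v in (w2p(f,P)[0]*5+2))
    for sg in(1,-1):
        for x in(-.0095,.0095): cv2.line(im,q(L(x,sg*.044,0)),q(L(x,sg*.044,-.04)),(0,255,0),1)
        cv2.line(im,q(L(-.0095,sg*.044,0)),q(L(.0095,sg*.044,0)),(0,255,0),1)
    b=[q(L(x,y,-.066)) for x,y in((-.039,-.0965),(.039,-.0965),(.039,.0965),(-.039,.0965))]
    cv2.polylines(im,[np.array(b)],True,(0,0,255),1)
    x,y=c;im=im[5*y-300:5*y+300,5*x-300:5*x+300];out.append(cv2.resize(im,(400,400)))
    d=lambda v:(w2p(f,p+v)-w2p(f,p))[0]
    print([d(np.array(v)).round(2).tolist() for v in((.01,0,0),(0,.01,0),(0,0,.01))])
cv2.imwrite('pics/c3.png',np.hstack(out))
E
```

```text
2.3 [0.46177953 0.22847791 0.12826246] [ 3.14137664e+00  1.44494187e-03 -2.70408398e+00] [ 8.41241196e-01  1.43698815e-01 -4.22191243e-01  4.37540509e-04
 -1.00349268e+00 -1.97476355e+00]
[[0.08, -4.13], [-4.15, 0.05], [-0.65, -0.37]]
[[-2.67, 1.84], [3.82, 1.8], [0.54, -3.85]]
```

View pics/c3.png

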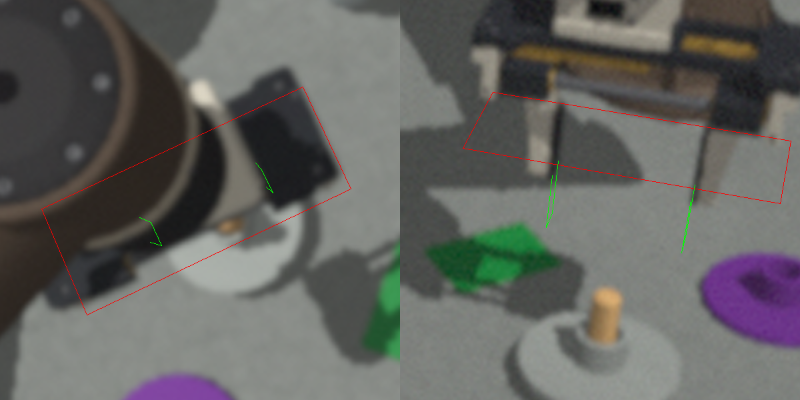

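The offset is almost purely vertical: the real fingertips look about 30 mm higher than reported, and the lateral alignment is good. I'll go down part way and check again.

>>> step_arm(
  rows=[
    [0,0,-0.02,0,0.0876],
    [0,0,-0.04,0,0.0876],
    [0,0,-0.05,0,0.0876],
    [0,0,-0.05,0,0.0876],
    [0,0,-0.05,0,0.0876],
  ],
)

```text
t: 2.8
eef_pos: [0.4618, 0.2287, 0.0782]
ee_rot: [3.141, 0.001, -2.704]
force: [-0.4, 0.1, -0.2]
width: 0.0876
gripper_force: 0.0
```

```bash
cat >> h.py <<'E'
from scipy.spatial.transform import Rotation as Ro
def overlay(name,cs,w=60,hw=.044):
    out=[]
    for n,c in cs:
        f=grab(n);s=arm.get_state();p=np.array(s['eef_pos']);R=Ro.from_euler('xyz',s['ee_rot']).as_matrix()
        L=lambda *v:p+R@np.array(v)
        im=cv2.resize(f['color'],None,fx=5,fy=5,interpolation=cv2.INTER_CUBIC)
        q=lambda P:tuple(int(v) for v in (w2p(f,P)[0]*5+2))
        for sg in(1,-1): cv2.line(im,q(L(0,sg*hw,0)),q(L(0,sg*hw,-.04)),(0,255,0),1)
        x,y=c;out.append(cv2.resize(im[5*(y-w):5*(y+w),5*(x-w):5*(x+w)],(400,400)))
    cv2.imwrite(name,np.hstack(out));print(s['t'],p,s['ee_rot'],s['force'],s['width'])
E
python3 -c "
from h import *
overlay('pics/c4.png',[('top',(250,240)),('scene',(392,190))])"
```

```text
2.9 [0.46186815 0.22906255 0.07835593] [ 3.14109230e+00  1.84706945e-03 -2.70390629e+00] [0.22243715 0.41176101 0.69979723] 0.08748948871848124
```

View pics/c4.png

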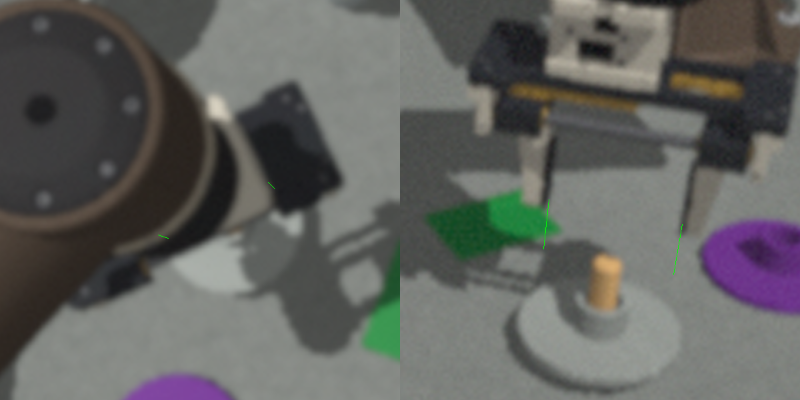

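Scene: tips at (436/…) about 13 px above the predicted position, so they are still roughly 30 mm above the knob top. Going down another 30 mm is safe under either reading.

>>> step_arm(
  rows=[
    [0,0,-0.01,0,0.0876],
    [0,0,-0.02,0,0.06],
    [0,0,-0.027,0,0.06],
    [0,0,-0.027,0,0.06],
    [0,0,-0.027,0,0.06],
    [0,0,-0.027,0,0.06],
  ],
)

```text
t: 3.5
eef_pos: [0.4613, 0.2288, 0.0503]
ee_rot: [-3.142, 0.0, -2.704]
force: [-0.5, 0.4, 0.6]
width: 0.0603
gripper_force: 0.0
```

```bash
python3 -c "
from h import *
overlay('pics/c5.png',[('top',(250,240)),('scene',(392,206))],w=50,hw=.03)"
```

```text
3.6 [0.46133066 0.22889101 0.0504412 ] [ 3.14144007e+00  5.29028298e-04 -2.70365388e+00] [ 0.62432884 -0.14304897  0.95337015] 0.06000197400816152
```

View pics/c5.png

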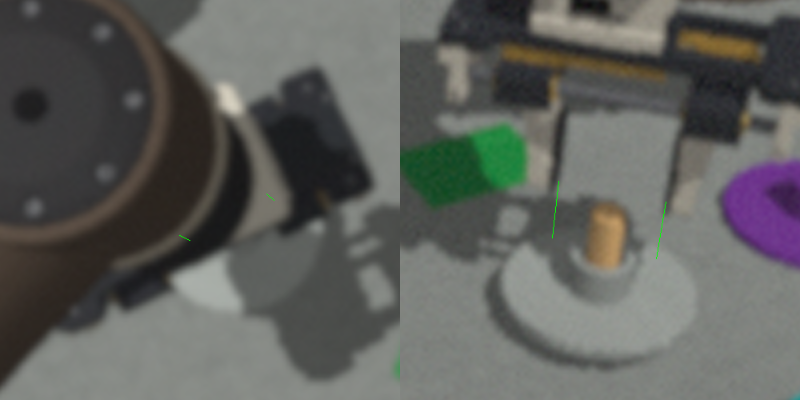

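The tips (scene ≈ (431,197) and (460,202)) still look about 30 mm high. A reported z of 0.025 is safe in both cases. A gentle close there will settle it: a width of 20 mm means the knob, 38 mm means the collar.

>>> step_arm(
  rows=[
    [0,0,-0.008,0,0.06],
    [0,0,-0.016,0,0.06],
    [0,0,-0.024,0,0.06],
    [0,0,-0.024,0,0.06],
    [0,0,-0.024,0,0.05],
    [0,0,-0.024,0,0.04],
    [0,0,-0.024,0,0.03],
    [0,0,-0.024,0,0.02],
    [0,0,-0.024,0,0.01],
    [0,0,-0.024,0,0.01],
    [0,0,-0.024,0,0.01],
  ],
  newtons=8,
)

```text
t: 4.7
eef_pos: [0.4612, 0.2289, 0.0263]
ee_rot: [3.141, 0.0, -2.704]
force: [-1.2, 0.0, 0.5]
width: 0.0193
gripper_force: 8.0
```

The width is 19.3 mm, so it is on the knob and the real z offset of about 30 mm is confirmed. Next I firm the grip and lift.

>>> step_arm(
  rows=[
    [0,0,0,0,0.005],
    [0,0,0,0,0.005],
    [0,0,0.005,0,0.005],
    [0,0,0.015,0,0.005],
    [0,0,0.03,0,0.005],
    [0,0,0.05,0,0.005],
    [0,0,0.07,0,0.005],
    [0,0,0.09,0,0.005],
    [0,0,0.11,0,0.005],
    [0,0,0.13,0,0.005],
    [0,0,0.15,0,0.005],
    [0,0,0.165,0,0.005],
    [0,0,0.17,0,0.005],
    [0,0,0.17,0,0.005],
    [0,0,0.17,0,0.005],
  ],
  newtons=40,
)

```text
t: 6.2
eef_pos: [0.4606, 0.2283, 0.1954]
ee_rot: [-3.142, -0.001, -2.704]
force: [-0.3, -0.9, -3.8]
width: 0.0186
gripper_force: 40.0
```

>>> step_arm(
  rows=[
    [0.001,-0.01,0,0,0.005],
    [0.004,-0.03,0,0,0.005],
    [0.006,-0.06,0,0,0.005],
    [0.008,-0.095,0,0,0.005],
    [0.01,-0.13,0,0,0.005],
    [0.012,-0.165,0,0,0.005],
    [0.015,-0.2,0,0,0.005],
    [0.02,-0.235,0,0,0.005],
    [0.025,-0.27,0,0,0.005],
    [0.03,-0.305,0,0,0.005],
    [0.032,-0.34,0,0,0.005],
    [0.034,-0.375,0,0,0.005],
    [0.036,-0.41,0,0,0.005],
    [0.038,-0.44,0,0,0.005],
    [0.04,-0.465,0,0,0.005],
    [0.041,-0.48,0,0,0.005],
    [0.041,-0.49,0,0,0.005],
    [0.041,-0.49,0,0,0.005],
    [0.041,-0.49,0,0,0.005],
  ],
)

```text
t: 8.1
eef_pos: [0.5019, -0.2609, 0.1959]
ee_rot: [3.141, -0.0, -2.704]
force: [0.2, 1.2, -2.7]
width: 0.0185
gripper_force: 40.0
```

```bash
python3 - <<'E'
from h import *
S=grab('scene');T=grab('top');s=arm.get_state();print(s['eef_pos'],s['ee_rot'],s['force'],s['width'])
cr=lambda f,x,y,w:cv2.resize(f['color'][y-w:y+w,x-w:x+w],(400,400),interpolation=cv2.INTER_CUBIC)
cv2.imwrite('pics/c6.png',np.hstack([cr(T,450,225,50),cr(S,242,120,50)]))
E
```

```text
[ 0.50210265 -0.26053557  0.196207  ] [ 3.14141462e+00  1.46539407e-04 -2.70296825e+00] [ 0.30942689  0.21509058 -1.93466292] 0.01822909935835858
```

View pics/c6.png

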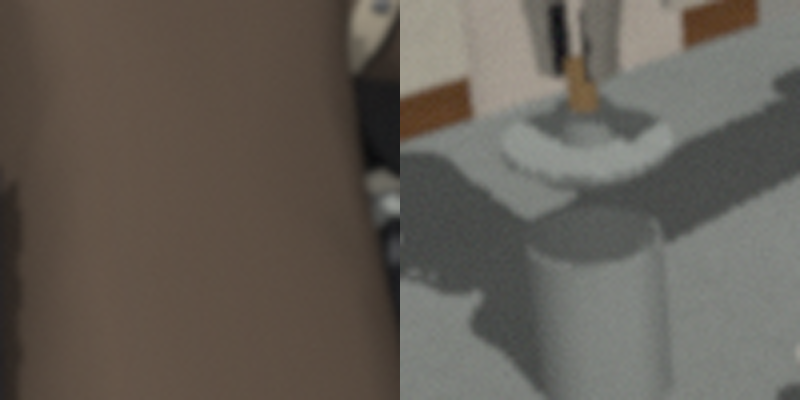

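Only the scene view helps here, since the arm hides the top view. The held disc is at crop x 502–674, y about 108–187. The canister rim is at x 527–662, y 203–265. I'll fit both in this same frame.

```bash
python3 - <<'E'
from h import *
from scipy.optimize import least_squares as LS
S=load('scene');a=np.linspace(0,6.283,90)
def pr(x,y,z,r): return w2p(S,np.c_[x+r*np.cos(a),y+r*np.sin(a),0*a+z])
def cv_(b): return (np.array(b)-[400,0,400,0]+.5)/4-.5+np.array([192,70,192,70])
def bb(p): return np.r_[p.min(0),p.max(0)]
can=LS(lambda p:bb(pr(*p,.12,.047))-cv_([527,203,662,265]),[.5,-.26]);print('can',can.x,can.fun.round(2))
for z in(.16,.17,.18):
    d=LS(lambda p:bb(np.r_[pr(*p,z+.022,.057),pr(*p,z+.0145,.057)])-cv_([502,108,674,187]),[.5,-.26]);print(z,d.x,d.fun.round(2))
# free z using knob: top (575,58) collar top centre(586,128)
P=lambda x,y,z:w2p(S,[[x,y,z]])[0]
x,y=.504,-.258
inv=lambda p:((p-[192,70]+.5)*4-.5+[400,0]).round(0)
print('pred knob top',inv(P(x,y,.246)),'knob at collar',inv(P(x,y,.216)),'canister ctr',inv(P(x,y,.12)))
# edge profile: find knob colour
im=S['color'].astype(int);m=(im[...,2]-im[...,0]>40);m[:80]=0;m[100:]=0;m[:,:230]=0;m[:,245:]=0
for v in range(82,100):
    u=np.where(m[v])[0]
    if len(u): print(v,u.min(),u.max())
E
```

```text
can [ 0.49950517 -0.26396481] [-0.37  0.19  0.37 -0.22]
0.16 [ 0.49090595 -0.27294098] [ 0.02  0.09 -0.02 -0.07]
0.17 [ 0.50458844 -0.25415141] [-0.43 -0.18  0.44  0.07]
0.18 [ 0.51825807 -0.23537674] [-0.9  -0.46  0.92  0.21]
pred knob top [577.  59.] knob at collar [582. 104.] canister ctr [595. 238.]
85 234 236
86 234 237
87 234 237
88 234 237
89 234 237
90 235 237
91 235 239
92 235 240
93 235 240
94 235 240
95 235 240
96 235 240
```

>>> step_arm(
  rows=[
    [0,-0.001,-0.005,0,0.005],
    [0,-0.003,-0.015,0,0.005],
    [0,-0.003,-0.025,0,0.005],
    [0,-0.003,-0.035,0,0.005],
    [0,-0.003,-0.042,0,0.005],
    [0,-0.003,-0.045,0,0.005],
    [0,-0.003,-0.045,0,0.005],
    [0,-0.003,-0.045,0,0.005],
  ],
)

```text
t: 9.0
eef_pos: [0.5024, -0.2645, 0.1514]
ee_rot: [-3.141, 0.0, -2.704]
force: [-0.2, -0.9, -2.6]
width: 0.0187
gripper_force: 40.0
```

```bash
python3 - <<'E'
from h import *
S=grab('scene');s=arm.get_state();print(s['eef_pos'],s['force'],s['width'])
im=np.hstack([S['color'][95:185,200:280]]);im=cv2.resize(im,None,fx=6,fy=6,interpolation=cv2.INTER_CUBIC)
a=np.linspace(0,6.283,90)
def dr(x,y,z,r,c,sel=None):
    p=(w2p(S,np.c_[x+r*np.cos(a),y+r*np.sin(a),0*a+z])-[200,95]+.5)*6-.5
    cv2.polylines(im2,[p.astype(int)],True,c,1)
im2=im.copy();x,y=.502,-.2608
dr(x,y,.12,.047,(0,0,255));dr(x,y,0,.047,(0,0,255))
dr(x,y,.125+.022,.057,(0,255,0));dr(x,y,.125+.0145,.057,(255,255,0))
cv2.imwrite('pics/c7.png',cv2.resize(np.hstack([im,im2]),(800,450)))
E
```

```text
[ 0.50245688 -0.26446347  0.15155646] [ 1.0020796  -0.40061532 -2.06547874] 0.018277664460385843
```

View pics/c7.png

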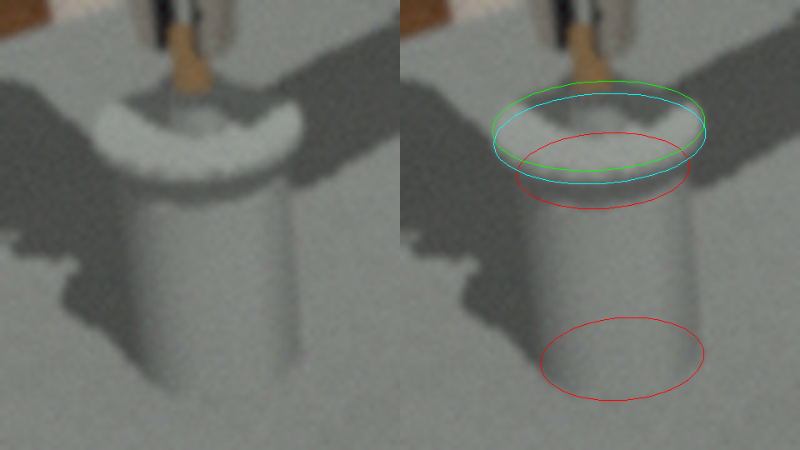

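Scene: the lid hangs centred about 5 mm above the rim. The canister edges look about 1 px to the right of my model. I'll quantify that with subpixel edges.

```bash
python3 - <<'E'
from h import *
from scipy.ndimage import map_coordinates as mc
S=load('scene');g=cv2.GaussianBlur(S['color'],(0,0),.8).mean(2);g0=cv2.GaussianBlur(cv2.imread('pics/scene0.png'),(0,0),.8).mean(2)
a=np.linspace(0,6.283,720);x,y=.502,-.2608
def ring(z,r):return w2p(S,np.c_[x+r*np.cos(a),y+r*np.sin(a),0*a+z])
def prof(G,zs,r,side):
    d=np.arange(-6,6.01,.5);P=[]
    for z in zs:
        p=ring(z,r);i=p[:,0].argmin() if side=='L' else p[:,0].argmax()
        P.append(mc(G,[np.full(d.shape,p[i,1]),p[i,0]+d],order=1))
    P=np.mean(P,0);gr=np.gradient(P);print(side,'prof',P.round(0).astype(int)[::2].tolist(),'edges',[(d[k],round(gr[k],1)) for k in np.argsort(-abs(gr))[:3]])
for nm,G in(('init',g0),('now',g)):
    for sd in'LR': print(nm,end=' ');prof(G,np.linspace(.03,.09,25),.047,sd)
for sd in'LR': print('rim init',end=' ');prof(g0,np.linspace(.112,.119,5),.047,sd)
for sd in'LR': print('disc',end=' ');prof(g,np.linspace(.141,.146,5),.057,sd)
# v profiles: front of disc bottom and init canister rim far edge / bottom front
def vprof(G,z,r,front,n):
    d=np.arange(-6,6.01,.5);p=ring(z,r);c=p.mean(0);k=p[:,1].argmax() if front else p[:,1].argmin();P=[]
    for j in range(k-40,k+41,4):
        q=p[j%720];P.append(mc(G,[q[1]+d,np.full(d.shape,q[0])],order=1))
    P=np.mean(P,0);gr=np.gradient(P);print(n,P.round(0).astype(int)[::2].tolist(),[(d[i],round(gr[i],1)) for i in np.argsort(-abs(gr))[:3]])
vprof(g0,.12,.047,False,'rim far init');vprof(g0,.12,.0445,True,'rim near in init');vprof(g0,0,.047,True,'base near init')
vprof(g,.1395,.057,True,'disc front low')
E
```

```text
init L prof [106, 105, 103, 101, 98, 94, 90, 88, 91, 95, 100, 104, 107] edges [(np.float64(-1.0), np.float64(-2.4)), (np.float64(-0.5), np.float64(-2.2)), (np.float64(2.5), np.float64(2.2))]
init R prof [120, 117, 114, 112, 110, 112, 117, 122, 123, 124, 124, 124, 124] edges [(np.float64(0.0), np.float64(2.6)), (np.float64(-0.5), np.float64(2.5)), (np.float64(0.5), np.float64(2.2))]
now L prof [74, 74, 74, 75, 75, 77, 82, 88, 93, 98, 103, 107, 111] edges [(np.float64(1.0), np.float64(2.9)), (np.float64(0.5), np.float64(2.9)), (np.float64(1.5), np.float64(2.8))]
now R prof [124, 121, 118, 115, 114, 115, 120, 125, 127, 128, 128, 128, 128] edges [(np.float64(0.0), np.float64(2.7)), (np.float64(-0.5), np.float64(2.5)), (np.float64(0.5), np.float64(2.3))]
rim init L prof [124, 124, 125, 124, 123, 120, 115, 110, 109, 110, 113, 115, 118] edges [(np.float64(-0.5), np.float64(-2.5)), (np.float64(0.0), np.float64(-2.5)), (np.float64(0.5), np.float64(-2.3))]
rim init R prof [99, 96, 95, 99, 108, 116, 122, 125, 126, 126, 126, 125, 125] edges [(np.float64(-2.0), np.float64(4.8)), (np.float64(-2.5)
[... 508 characters left out ...]
, 120, 120] [(np.float64(1.5), np.float64(-2.1)), (np.float64(2.0), np.float64(-2.0)), (np.float64(1.0), np.float64(-1.7))]
rim near in init [123, 123, 123, 123, 124, 124, 124, 123, 122, 121, 121, 121, 122] [(np.float64(1.0), np.float64(-0.7)), (np.float64(0.5), np.float64(-0.6)), (np.float64(1.5), np.float64(-0.5))]
base near init [122, 122, 121, 121, 121, 121, 121, 122, 123, 123, 123, 123, 123] [(np.float64(1.0), np.float64(0.5)), (np.float64(0.5), np.float64(0.4)), (np.float64(0.0), np.float64(0.3))]
disc front low [147, 146, 144, 137, 127, 113, 99, 90, 88, 93, 103, 113, 119] [(np.float64(-1.0), np.float64(-7.4)), (np.float64(-0.5), np.float64(-7.2)), (np.float64(-1.5), np.float64(-6.9))]
```

>>> step_arm(
  rows=[
    [-0.0005,0.0015,0,0,0.005],
    [-0.001,0.0025,0,0,0.005],
    [-0.001,0.0025,-0.003,0,0.005],
    [-0.001,0.0025,-0.005,0,0.005],
    [-0.001,0.0025,-0.007,0,0.005],
    [-0.001,0.0025,-0.009,0,0.005],
    [-0.001,0.0025,-0.009,0,0.005],
    [-0.001,0.0025,-0.009,0,0.005],
  ],
)

```text
t: 9.85
eef_pos: [0.5011, -0.2619, 0.1421]
ee_rot: [3.142, -0.0, -2.704]
force: [-0.8, -0.6, -3.2]
width: 0.0184
gripper_force: 40.0
```

>>> step_arm(
  rows=[
    [0,0,-0.0015,0,0.005],
    [0,0,-0.003,0,0.005],
    [0,0,-0.0045,0,0.005],
    [0,0,-0.0055,0,0.005],
    [0,0,-0.0055,0,0.005],
    [0,0,-0.0055,0,0.005],
  ],
)

```text
t: 10.45
eef_pos: [0.5011, -0.2619, 0.1366]
ee_rot: [-3.142, -0.0, -2.704]
force: [1.7, -0.2, -3.1]
width: 0.0185
gripper_force: 40.0
```

>>> step_arm(
  rows=[
    [0,0,-0.001,0,0.005],
    [0,0,-0.002,0,0.005],
    [0,0,-0.002,0,0.005],
    [0,0,-0.002,0,0.005],
  ],
)

```text
t: 10.85
eef_pos: [0.5011, -0.2618, 0.1346]
ee_rot: [3.142, -0.0, -2.704]
force: [1.7, -0.0, -2.9]
width: 0.0186
gripper_force: 40.0
```

>>> step_arm(
  rows=[
    [0,0,-0.001,0,0.005],
    [0,0,-0.0015,0,0.005],
    [0,0,-0.0015,0,0.005],
    [0,0,-0.0015,0,0.005],
  ],
)

```text
t: 11.25
eef_pos: [0.5012, -0.2618, 0.1332]
ee_rot: [-3.142, 0.0, -2.704]
force: [1.4, -1.3, -2.4]
width: 0.0184
gripper_force: 40.0
```

>>> step_arm(
  rows=[
    [0,0,-0.0005,0,0.005],
    [0,0,-0.001,0,0.005],
    [0,0,-0.001,0,0.005],
    [0,0,-0.001,0,0.005],
  ],
)

```text
t: 11.65
eef_pos: [0.5015, -0.2619, 0.1325]
ee_rot: [-3.141, 0.001, -2.704]
force: [2.1, -0.3, 0.6]
width: 0.0185
gripper_force: 40.0
```

>>> step_arm(
  rows=[
    [0,0,-0.0003,0,0.005],
    [0,0,-0.0006,0,0.005],
    [0,0,-0.0006,0,0.005],
    [0,0,-0.0006,0,0.005],
  ],
)

```text
t: 12.05
eef_pos: [0.5021, -0.262, 0.1324]
ee_rot: [-3.14, 0.001, -2.703]
force: [2.8, 0.9, 4.8]
width: 0.0181
gripper_force: 40.0
```

The lids are seated: z stopped at 0.1324, as expected, and the force turned upward. I relax the push, release the knob slowly, then go down around the collar.

>>> step_arm(
  rows=[
    [0.0003,0,0.0004,0,0.005],
    [0.0003,0,0.0004,0,0.02],
    [0.0003,0,0.0004,0,0.024],
    [0.0003,0,0.0004,0,0.035],
    [0.0003,0,0.0004,0,0.05],
    [0.0003,0,0.0004,0,0.065],
    [0.0003,0,0.0004,0,0.065],
    [0.0003,0,0.0004,0,0.065],
  ],
  newtons=10,
)

```text
t: 12.85
eef_pos: [0.5013, -0.2618, 0.1319]
ee_rot: [3.141, -0.0, -2.704]
force: [0.1, 0.1, 0.1]
width: 0.0581
gripper_force: 0.0
```

>>> step_arm(
  rows=[
    [0,0,-0.005,0,0.065],
    [0,0,-0.01,0,0.065],
    [0,0,-0.015,0,0.065],
    [0,0,-0.02,0,0.065],
    [0,0,-0.023,0,0.065],
    [0,0,-0.024,0,0.065],
    [0,0,-0.024,0,0.065],
    [0,0,-0.024,0,0.065],
  ],
)

```text
t: 13.65
eef_pos: [0.5016, -0.2619, 0.1082]
ee_rot: [-3.141, 0.0, -2.704]
force: [0.9, 0.4, -0.3]
width: 0.0649
gripper_force: 0.0
```

Free of contact. I'll use a camera check here before gripping the collar.

```bash
python3 - <<'E'
from h import *
S=grab('scene');s=arm.get_state();print(s['eef_pos'],s['force'],s['width'])
cv2.imwrite('pics/c8.png',cv2.resize(S['color'][85:175,190:290],None,fx=6,fy=6,interpolation=cv2.INTER_CUBIC))
for z in(.128,.132,.152,.182):print(z,((w2p(S,[[.502,-.2608,z]])[0]-[190,85]+.5)*6).round())
E
```

```text
[ 0.5016047  -0.2618649   0.10816512] [ 0.29766284 -0.47486641 -0.04257319] 0.06501638903805028
0.128 [303. 248.]
0.132 [303. 240.]
0.152 [299. 199.]
0.182 [292. 137.]
```

View pics/c8.png

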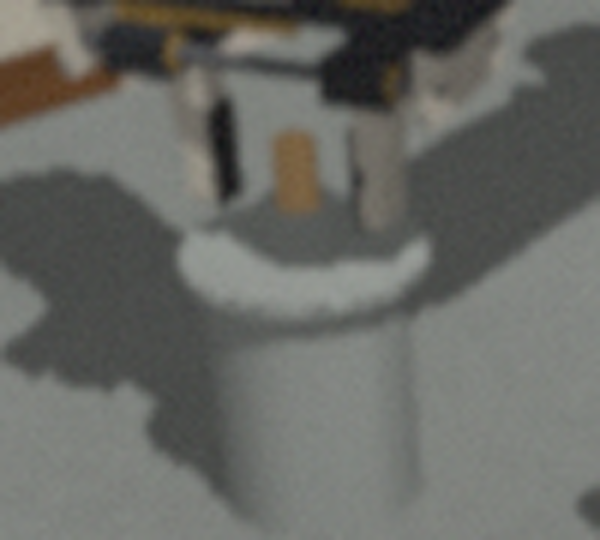

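Scene: the knob top is at (295,135), matching the seated model. The fingertips (mid about 297,212) sit at z ≈ 0.146, only just below the collar top. I'll go about 12 mm lower with force checks.

>>> step_arm(
  rows=[
    [0,0,-0.003,0,0.065],
    [0,0,-0.006,0,0.065],
    [0,0,-0.008,0,0.065],
    [0,0,-0.008,0,0.065],
    [0,0,-0.008,0,0.065],
  ],
)

```text
t: 14.2
eef_pos: [0.5014, -0.2618, 0.0999]
ee_rot: [3.142, -0.0, -2.704]
force: [-0.4, -0.1, -0.9]
width: 0.0649
gripper_force: 0.0
```

>>> step_arm(
  rows=[
    [0,0,-0.0015,0,0.065],
    [0,0,-0.003,0,0.065],
    [0,0,-0.003,0,0.065],
    [0,0,-0.003,0,0.065],
  ],
)

```text
t: 14.6
eef_pos: [0.5014, -0.2618, 0.0969]
ee_rot: [3.142, -0.0, -2.704]
force: [0.1, -0.7, -0.7]
width: 0.0649
gripper_force: 0.0
```

>>> step_arm(
  rows=[
    [0,0,0,0,0.055],
    [0,0,0,0,0.048],
    [0,0,0,0,0.043],
    [0,0,0,0,0.039],
    [0,0,0,0,0.036],
    [0,0,0,0,0.03],
    [0,0,0,0,0.03],
    [0,0,0,0,0.03],
  ],
  newtons=6,
)

```text
t: 15.4
eef_pos: [0.5015, -0.2619, 0.097]
ee_rot: [-3.141, 0.0, -2.704]
force: [0.7, -0.1, -0.8]
width: 0.037
gripper_force: 6.0
```

>>> step_arm(
  rows=[
    [0,0,0,0,0.02],
    [0,0,0,0,0.02],
    [0,0,0,0,0.02],
    [0,0,0.002,0,0.02],
    [0,0,0.005,0,0.02],
    [0,0,0.01,0,0.02],
    [0,0,0.015,0,0.02],
    [0,0,0.02,0,0.02],
    [0,0,0.02,0,0.02],
    [0,0,0.02,0,0.02],
  ],
  newtons=35,
)

```text
t: 16.4
eef_pos: [0.5015, -0.2618, 0.1171]
ee_rot: [-3.141, 0.0, -2.704]
force: [-0.2, 0.2, -1.4]
width: 0.0359
gripper_force: 35.0
```

The load is 1.4 N, so only the outer lid is being lifted. Continuing straight up.

>>> step_arm(
  rows=[
    [0,0,0.004,0,0.02],
    [0,0,0.012,0,0.02],
    [0,0,0.022,0,0.02],
    [0,0,0.034,0,0.02],
    [0,0,0.046,0,0.02],
    [0,0,0.058,0,0.02],
    [0,0,0.07,0,0.02],
    [0,0,0.082,0,0.02],
    [0,0,0.094,0,0.02],
    [0,0,0.106,0,0.02],
    [0,0,0.116,0,0.02],
    [0,0,0.122,0,0.02],
    [0,0,0.125,0,0.02],
    [0,0,0.125,0,0.02],
    [0,0,0.125,0,0.02],
    [0,0,0.125,0,0.02],
  ],
)

```text
t: 18.0
eef_pos: [0.5011, -0.2617, 0.2414]
ee_rot: [3.141, -0.001, -2.704]
force: [0.1, 0.1, -1.8]
width: 0.0365
gripper_force: 35.0
```

```bash
python3 - <<'E'
from h import *
S=grab('scene');s=arm.get_state();print(s['t'],s['eef_pos'],s['force'],s['width'])
cv2.imwrite('pics/c9.png',cv2.resize(S['color'][55:175,180:300],None,fx=5,fy=5,interpolation=cv2.INTER_CUBIC))
E
```

```text
18.05 [ 0.50118118 -0.26176344  0.24142925] [ 0.6128639   0.63594301 -3.03361379] 0.036652345493953936
```

View pics/c9.png

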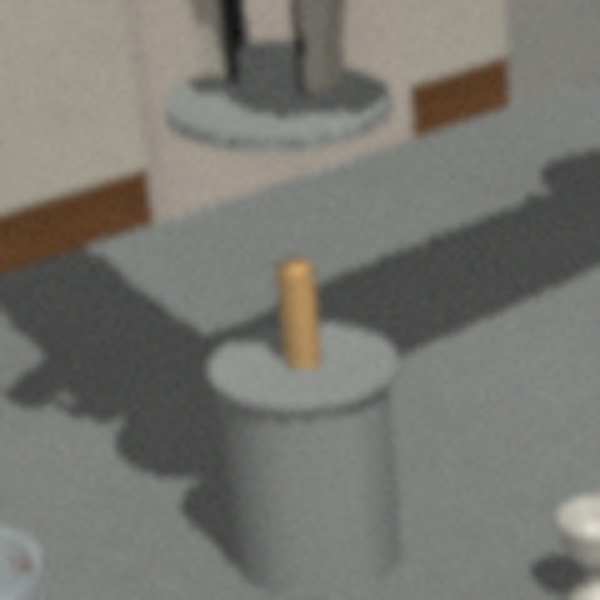

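The picture shows the inner lid seated with its knob upright at (298,310) and the outer lid held level above it at (278,100), 14.5 cm up. Handing in.

```bash
python3 -c "
from station import arm
print(arm.job_done())"
```

```text
the job is handed in; nothing more can be done
None
```

The inner lid is seated on the tall canister, and the arm is holding the outer lid level over it, about 14.5 cm above where it rested; the job was handed in at about 18 s, with no verdict returned.

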